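# Raise the hold-down arm off the round tub

### The arm

A 6-joint arm with a two-finger parallel gripper is mounted at the origin on the work surface. World frame = base frame: x ahead of the robot, y to its left, z up, the work surface at z = 0. Lengths are in m, angles in rad, forces in N, time in s.
With the tool pointing down it reaches from about 0.375 to 0.975 m from the base axis. Payload 3.8 kg.
Tool frame: the origin (TCP) lies at the very end of the fingers, on their centre line; the grasp point (between the pads) lies 19 mm behind it; z points along the fingers, y is the line along which they close (so a half turn about z gives the same grasp; the last joint's range is limited). The gripper opens to 85 mm and grips with 20 to 120 N. Pads are 22 mm wide; open, the fingers measure 114 mm over their backs; the gripper's body (76 mm by 85 mm) begins 54 mm behind the grasp point. The pads swing forward as they close: fully open they stand 13 mm farther back than shut.
Start: joints at [-1.192, 0.264, 1.604, -0, 1.274, -0.037], TCP at [0.273, -0.617, 0.231] pointing down, gripper open.
Joint ranges: [-2.63, 2.63], [-0.94, 2.18], [0.31, 2.57], [-1.31, 4.45], [0, 2.66], [-2.55, 2.55]. Speed limits (rad/s): [2.57, 2.57, 3.14, 3.14, 3.14, 3.14].

### API

Orientations are given as a unit quaternion [x, y, z, w].
In Python, from workcell import readout, eyes, sign_off gives the robot as it stands. The module is installed in compiled form; this text tells all that it offers.
- The arm moves only by the tool drive_tool, never from a script. Its argument "moves" is a list of rows, each a list of 7 numbers: the shift along the world's x, y, z in m, then the turn, a rotation vector about the world's x, y, z in degrees, then the gripper command: -1 is fully open, 1 is shut, values between are in proportion. A call has 1 to 12 rows; each row is the pose to reach, as a shift and turn from the pose commanded when the call began; what a row does not reach only later rows make up. A row lasts 1/8 s, in which the tool goes at most 62.5 mm and 10.7 degrees, less where a joint would pass 70% of its speed; a pose out of reach is approached as far as the arm can. A call with a gripper value outside its range is refused whole. The fingers move at their own pace and stop on an object; "squeeze" is the grip in N (left out, the last holds). Time passes only in rows, so rows that repeat a pose let the fingers close. It gives the time, the measured TCP pose, the force, the opening and the grip force at its end, in the units of the state.
- readout.get_obs(): the state, without advancing time (a new reading comes with each control period).
- eyes.grab_frame(name): name is "scene" or "side" or "wrist"; returns a dict with "img" (420x560x3 uint8, red, green, blue), "fovy" (degrees; the focal length in pixels is half the picture's height over the tangent of half this angle, whatever the lens; pixels are square), "cx", "cy" (the principal point, pixels), "xyz" and "rotation" of the camera in the world; the wrist camera has in their place "tool_from_camera" (4x4, takes a point from camera to tool coordinates, whose origin is the TCP and whose axes are the flange's). Camera axes: x right, y down, z forward; pixel columns grow to the right and rows downward; lengths in m; the calibration is good to about 2 mm. A picture is of the moment at which its call begins: read the wrist's pose just before it. There is no depth.
- sign_off(): hands the job in; it is judged then, once.
The state is a dict: "time_s": time; "joint_pos": joint angles; "joint_vel": joint speeds; "joint_efforts": joint torques, N m; "eef_pos": TCP position; "tcp_rot": TCP orientation; "contact_force": force on the tool from outside, world axes, zero at the start; "ft_torque": the same for the moment, N m; "finger_gap": finger opening in m; "gripper_force": force on a finger pad.
Only numpy, scipy, OpenCV 4.12 (cv2) and the standard library are available. Lean on these libraries where they do the work, as an engineer would, in place of code of your own. Each camera call takes 0.05 s, during which the arm holds its last target. There are 200 camera calls.

### The job

Two tubs are clamped under counterweighted hold-down arms. With the fingertips, push the arm over the round tub up until it tips past its balance point and stays raised on its own, then move clear; push only, do not grip it. Leave the arm over the square box down, and do not shift the tubs or anything else on the table.

Things in the scene. Friction and masses are not known exactly. Their poses are not given: they have to be found in the camera images.
- round_bar (a joint): Angle of the round tub's arm, rad: 0 = down (level, on its stop, pad just over the lid); grows as the crossbar rises and swings over away from the robot; 1.4 = raised on the back stop. 1 to 2.5 N up at the crossbar lifts it, less the higher it is; past a balance point between 0.65 and 1.0 it falls on to the back stop and stays; released below that it drops back.
- round_crossbar (a point): Centre of the crossbar at the free end of the round tub's arm: level steel bar, 16 mm round, 126 mm long, parallel to the axle and 250 mm from it, in line with the straight 16 mm round arm tube. Arm down: 115 mm above the table, some 60 mm clear of the round tub on the robot's side, free below and in front. A 60 mm pad hangs 27 mm below the tube 120 mm from the axle.
- round_hinge (a point): Middle of the round tub's press's hinge axle, 115 mm above the table, between two upright cheeks (130 mm high, 50 mm long, outer faces 72 mm apart) at the far end of a fixed base plate (290 x 170 x 8 mm). The arm runs from here towards the robot's side. A dark counterweight drum rides behind and above. The press is turned up to 0.35 rad: its heading is the line crossbar to hinge.
- square_bar (a joint): Angle of the square box's arm, rad: 0 = down (level, on its stop, pad just over the lid); grows as the crossbar rises and swings over away from the robot; 1.4 = raised on the back stop. 1 to 2.5 N up at the crossbar lifts it, less the higher it is; past a balance point between 0.65 and 1.0 it falls on to the back stop and stays; released below that it drops back.
- square_crossbar (a point): Centre of the crossbar at the free end of the square box's arm: level steel bar, 16 mm round, 126 mm long, parallel to the axle and 250 mm from it, in line with the straight 16 mm round arm tube. Arm down: 115 mm above the table, some 60 mm clear of the square box on the robot's side, free below and in front. A 60 mm pad hangs 27 mm below the tube 120 mm from the axle.
- square_hinge (a point): Middle of the square box's press's hinge axle, 115 mm above the table, between two upright cheeks (130 mm high, 50 mm long, outer faces 72 mm apart) at the far end of a fixed base plate (290 x 170 x 8 mm). The arm runs from here towards the robot's side. A dark counterweight drum rides behind and above. The press is turned up to 0.35 rad: its heading is the line crossbar to hinge.
- round_tub: White lidded round tub to be freed, 142 mm across, 73 mm high, 0.6 kg, loose on the press plate under the arm; origin at the centre of its underside, z up.
- square_box: White lidded square box, 134 x 134 mm, 73 mm high, loose on the other press's plate; origin at the centre of its underside, z up.
- tea_bottle: Loose amber bottle, 64 mm wide, 190 mm high, standing between the two presses; leave it alone. Origin at the centre of its underside.
- jar: Loose small jar, 60 mm wide, 75 mm high, between the two presses; leave it alone. Origin at the centre of its underside.
- cup: Loose white cup, 70 mm wide, 80 mm high, between the presses on the robot's side; leave it alone. Origin at the centre of its underside.
- spatula: Loose spatula 200 mm long lying in front; leave it alone. Origin on its underside, near its middle.
- scoop_spoon: Loose spoon 170 mm long lying in front; leave it alone. Origin on its underside, near its middle.
- water_bottle: Loose large clear bottle, 96 mm wide, 280 mm high, left of the presses; leave it alone. Origin at the centre of its underside.
- mixing_bowl: Loose cream bowl, 160 mm wide, 75 mm high, on the right; leave it alone. Origin at the centre of its underside.

How it is judged:
On the way:
1. the fingers push the round tub's arm up (value of joint round_bar above 0.35 rad and contact force between the fingers and round_bar above 0.1 N), for 0.05 s.
At the end, for the whole second after the job is handed in: The round tub's arm rests against its back stop (joint above 1.3 rad, still), the square box's arm is down (below 0.06 rad), both tubs within 20 mm of where they stood (value of joint round_bar above 1.3 rad and velocity of joint round_bar between -0.05 and 0.05 rad/s and value of joint square_bar below 0.06 rad and distance of each of round_tub, square_box from where it was at the start of the episode below 0.02 m); the robot touches nothing.
It fails at once if the arm over the square box is moved (value of joint square_bar above 0.12 rad).
It fails at once if the arm is gripped or forced (over 35 N between fingers and arm) (contact force between the fingers and round_bar above 35 N).
It fails at once if the round tub is shifted or lifted (distance of round_tub from where it was at the start of the episode above 0.02 m).
It fails at once if the square box is shifted or lifted (distance of square_box from where it was at the start of the episode above 0.02 m).
It fails at once if anything else loose on the table is moved (over 25 mm) (distance of any of tea_bottle, jar, cup, spatula, scoop_spoon, water_bottle, mixing_bowl from where it was at the start of the episode above 0.025 m).
It also fails if it takes over 40 s, if anything falls off the work surface, if the arm or the gripper's body presses on something with over 40 N, if the wrist force passes 120 N, or if a joint passes its speed limit or range.

## Working session

There is one attempt and no reset: what is moved stays moved. The work goes in short steps, Python scripts to look and compute and a tool call to move; the robot and the scene stay as the last step left them, time stands still between calls to the robot, and variables do not carry over. Pictures are saved under pics/ and viewed, at most 10 in all, crops included, and the job is handed in when it is done.

Besides the shell and the picture viewer there is one more tool, called as name(argument=value, ...), one argument or row to a line, values as JSON. drive_tool: Moves the arm, as the interface text tells. Its arguments: {"type":"object","properties":{"moves":{"type":"array","items":{"type":"array","items":{"type":"number"}}},"squeeze":{"type":"number"}},"required":["moves"]}

```bash
mkdir -p pics
cat > h.py <<'E'
import numpy as np,cv2
from workcell import readout,eyes,sign_off
def ray(f,u,v):
    k=f["img"].shape[0]/2/np.tan(np.radians(f["fovy"])/2)
    d=np.array(f["rotation"]).reshape(3,3)@np.array([(u-f["cx"])/k,(v-f["cy"])/k,1]); return np.array(f["xyz"]),d
def onz(f,u,v,z):
    o,d=ray(f,u,v); return o+d*(z-o[2])/d[2]
E
python3 - <<'E'
from h import *
import pickle
for n in("scene","side"):
    f=eyes.grab_frame(n); pickle.dump(f,open(n+".pkl","wb"))
    cv2.imwrite(f"pics/{n}0.png",cv2.resize(f["img"][:,:,::-1],(800,600),interpolation=cv2.INTER_CUBIC))
    print(n,f["xyz"],f["rotation"],f["fovy"],f["cx"],f["cy"])
E
```

```text
scene [ 1.00545753 -0.82758783  1.20102164] [ 0.90924615  0.23195943 -0.09129846 -0.33336294] 50.82184820704826 280.53586454027885 215.57832507975695
side [-0.10959202  0.75165915  0.68741779] [-0.30843339  0.81336284 -0.46112644  0.17513465] 57.789055057737805 277.1029703947271 206.04719318271688
```

View pics/scene0.png

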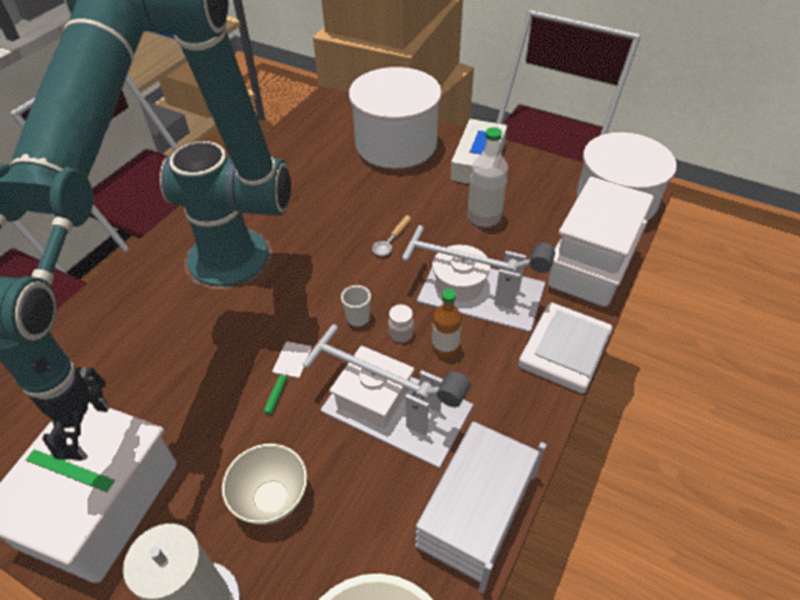

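View pics/side0.png

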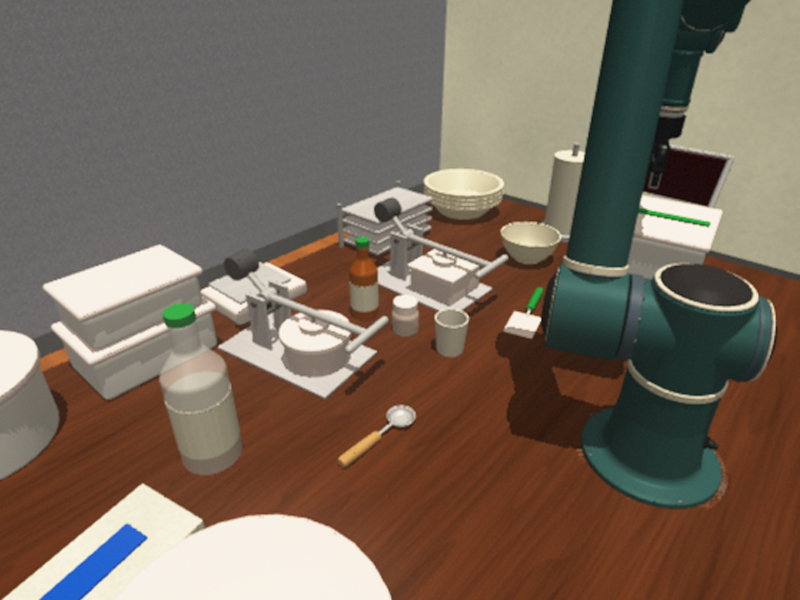

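The scene view shows the round press at the top, with its crossbar ends at about (420,229) and (407,259) and its axle near (515,263) in 800-px coordinates. The side view shows the same crossbar from (385,320) to (350,350). The cup is at scene (356,290) and the spoon at (390,237).

```bash
cat >> h.py <<'E'
from scipy.spatial.transform import Rotation as R
def ray(f,u,v):
    k=f["img"].shape[0]/2/np.tan(np.radians(f["fovy"])/2)
    d=R.from_quat(f["rotation"]).apply([(u-f["cx"])/k,(v-f["cy"])/k,1]); return np.array(f["xyz"]),d
def tri(f,a,g,b):
    o,d=ray(f,*a);p,e=ray(g,*b)
    s=np.linalg.lstsq(np.c_[d,-e],p-o,rcond=None)[0]; x=o+s[0]*d;y=p+s[1]*e
    return (x+y)/2,np.linalg.norm(x-y)
E
python3 - <<'E'
from h import *
import pickle
S,D=[pickle.load(open(n+".pkl","rb")) for n in("scene","side")]
np.set_printoptions(precision=3,suppress=True); s=.7
for n,a,b in [("barL",(420,229),(350,350)),("barR",(407,259),(385,320)),("barC",(414,244),(367,335)),("hinge",(512,263),(268,298))]:
    print(n,onz(S,a[0]*s,a[1]*s,.115),onz(D,b[0]*s,b[1]*s,.115),tri(S,np.array(a)*s,D,np.array(b)*s))
for n,a,z in [("cup",(356,291),.08),("jar",(401,314),.075),("teacap",(449,296),.19),("wcap",(493,133),.28),("spoon1",(382,250),.01),("spoon2",(408,220),.01),("sqL",(335,330),.115),("sqR",(308,362),.115)]:
    print(n,onz(S,a[0]*s,a[1]*s,z))
for n,f in(("scene",S),("side",D)):
    x,y=(360,200) if n=="scene" else (210,220)
    x,y=int(x*s),int(y*s)
    if n=="scene":c=f["img"][y:y+100,x:x+150]
    else:c=f["img"][y:y+130,x:x+150]
    cv2.imwrite(f"pics/{n}c.png",cv2.resize(c[:,:,::-1],None,fx=4,fy=4,interpolation=cv2.INTER_CUBIC)); print(x,y)
print(readout.get_obs())
E
python3 -c "
import cv2,numpy as np
a=cv2.imread('pics/scenec.png');b=cv2.imread('pics/sidec.png');print(a.shape,b.shape)"
```

```text
barL [0.464 0.23  0.115] [0.459 0.231 0.115] (array([0.462, 0.23 , 0.113]), np.float64(0.0027553571876839564))
barR [0.486 0.12  0.115] [0.478 0.12  0.115] (array([0.483, 0.12 , 0.113]), np.float64(0.006533696408788286))
barC [0.476 0.175 0.115] [0.469 0.179 0.115] (array([0.474, 0.176, 0.112]), np.float64(0.0033101045081501603))
hinge [0.714 0.228 0.115] [0.71  0.218 0.115] (array([0.712, 0.221, 0.117]), np.float64(0.00867716840015815))
cup [ 0.413 -0.001  0.08 ]
jar [ 0.54  -0.009  0.075]
teacap [ 0.654 -0.     0.19 ]
wcap [0.543 0.468 0.28 ]
spoon1 [0.36 0.21 0.01]
spoon2 [0.365 0.349 0.01 ]
sqL [ 0.451 -0.147  0.115]
sqR [ 0.448 -0.247  0.115]
251 140
147 154
{'time_s': 0.1, 'joint_pos': array([-1.192,  0.265,  1.605, -0.   ,  1.274, -0.037]), 'joint_vel': array([-0.001, -0.002, -0.003, -0.002, -0.001,  0.   ]), 'joint_efforts': array([  0.001, -51.671, -36.859,  -0.   ,   0.006,  -0.   ]), 'eef_pos': array([ 0.272, -0.617,  0.23 ]), 'tcp_rot': array([ 0.978,  0.206, -0.   , -0.001]), 'contact_force': array([-0.775,  0.504, -0.33 ]), 'ft_torque': array([-0.003,  0.01 ,  0.009]), 'gripper_force': 0.0, 'finger_gap': 0.08543992188627478}
(400, 600, 3) (520, 600, 3)
```

View pics/scenec.png

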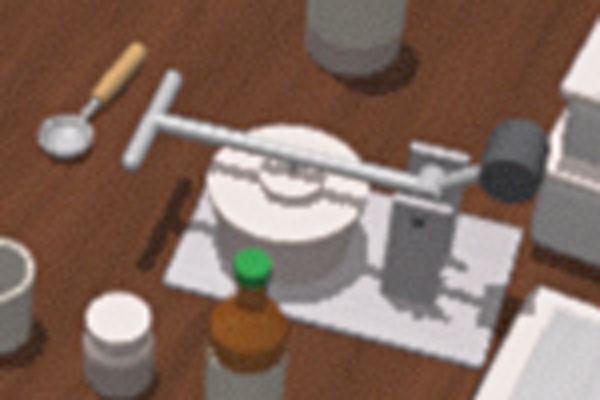

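View pics/sidec.png

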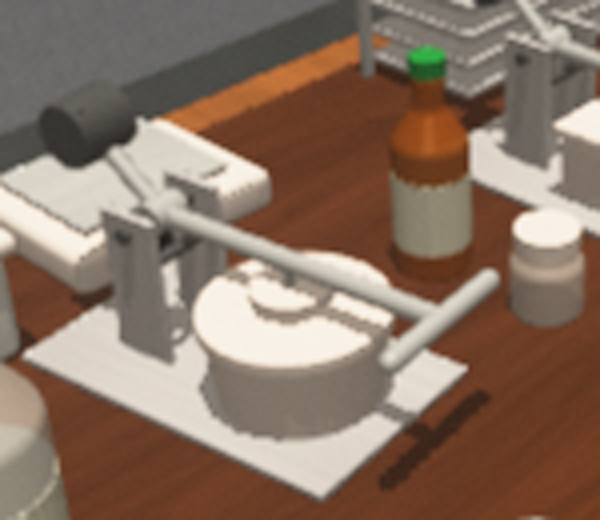

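Measurements agree with the given sizes: crossbar ≈ (0.473, 0.176, 0.115), hinge ≈ (0.712, 0.221), heading ≈ 0.187 rad, length 0.243 against 0.25. First move: go up and across to a point in front of the bar, yaw to its heading, and shut the fingers.

drive_tool(
  moves=[
    [0.02, 0.03, 0.05, 0, 0, 0, 1],
    [0.05, 0.08, 0.09, 0, 0, -5, 1],
    [0.09, 0.13, 0.12, 0, 0, -10, 1],
    [0.12, 0.18, 0.15, 0, 0, -13, 1],
    [0.15, 0.24, 0.17, 0, 0, -13, 1],
    [0.17, 0.3, 0.17, 0, 0, -13, 1],
    [0.18, 0.36, 0.17, 0, 0, -13, 1],
    [0.19, 0.42, 0.17, 0, 0, -13, 1],
    [0.19, 0.48, 0.17, 0, 0, -13, 1],
    [0.18, 0.54, 0.17, 0, 0, -13, 1],
    [0.17, 0.6, 0.17, 0, 0, -13, 1],
    [0.16, 0.66, 0.17, 0, 0, -13, 1],
  ],
)

```text
time_s: 1.6
eef_pos: [0.4341, 0.0306, 0.4009]
tcp_rot: [0.996, 0.094, -0.0, -0.0]
contact_force: [0.3, 0.6, 0.6]
finger_gap: 0.0001
gripper_force: 0.0
```

drive_tool(
  moves=[
    [0, 0.04, 0, 0, 0, 0, 1],
    [-0.01, 0.08, 0, 1.9, -9.8, 0, 1],
    [-0.02, 0.122, 0, 3.7, -19.7, 0, 1],
    [-0.02, 0.122, 0, 5.6, -29.5, 0, 1],
    [-0.02, 0.122, -0.03, 6.5, -34.4, 0, 1],
    [-0.02, 0.122, -0.08, 6.5, -34.4, 0, 1],
    [-0.02, 0.122, -0.13, 6.5, -34.4, 0, 1],
    [-0.02, 0.122, -0.18, 6.5, -34.4, 0, 1],
    [-0.02, 0.122, -0.18, 6.5, -34.4, 0, 1],
    [-0.02, 0.122, -0.18, 6.5, -34.4, 0, 1],
  ],
)

```text
time_s: 2.85
eef_pos: [0.4161, 0.1512, 0.2237]
tcp_rot: [0.949, 0.09, 0.301, -0.028]
contact_force: [-0.2, 0.3, 0.3]
finger_gap: 0.0001
gripper_force: 0.0
```

Run:
```python
from h import *
o=readout.get_obs();print(o["joint_pos"],o["eef_pos"],R.from_quat(o["tcp_rot"]).as_matrix()[:,1:])
f=eyes.grab_frame("side");cv2.imwrite("pics/s2.png",cv2.resize(f["img"][:,:,::-1],(800,600)))
```

```text
[ 0.37781677 -0.61904124  2.47544528 -0.17266091  0.68704496  1.85960005] [0.41607874 0.15116112 0.22373905] [[ 1.87537111e-01  5.66061506e-01]
 [-9.82257207e-01  1.07424217e-01]
 [ 7.82211922e-04 -8.17333720e-01]]
```

View pics/s2.png

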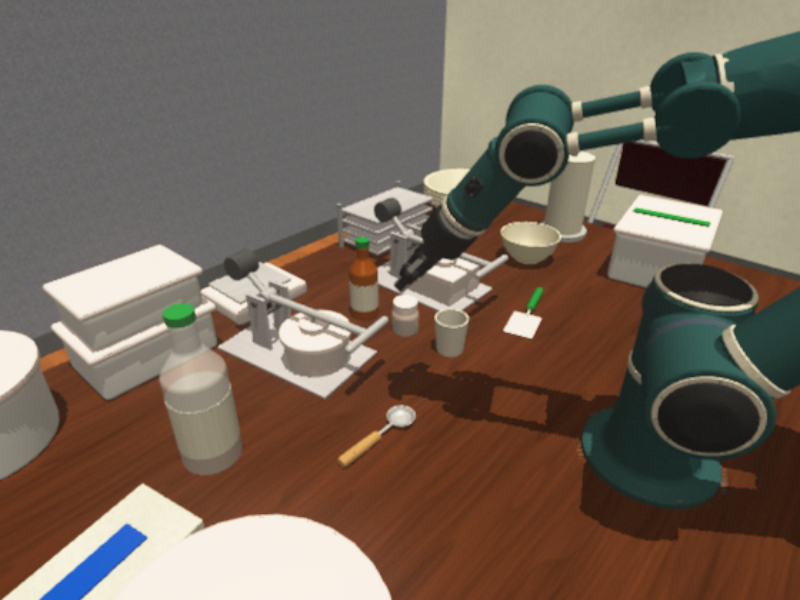

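The gripper is tilted and in front of the bar, with its tip over the free area and clear of the cup and spoon. Joint 3 is near its limit, so I'll use 25° of tilt for the low entry.

drive_tool(
  moves=[
    [0, 0, 0, -1.9, 9.8, 0, 1],
    [0, 0, -0.04, -1.9, 9.8, 0, 1],
    [0, 0, -0.08, -1.9, 9.8, 0, 1],
    [0, 0, -0.12, -1.9, 9.8, 0, 1],
    [0, 0, -0.146, -1.9, 9.8, 0, 1],
    [0, 0, -0.146, -1.9, 9.8, 0, 1],
    [0, 0, -0.146, -1.9, 9.8, 0, 1],
    [0, 0, -0.146, -1.9, 9.8, 0, 1],
  ],
)

```text
time_s: 3.9
eef_pos: [0.4172, 0.1515, 0.0781]
tcp_rot: [0.971, 0.092, 0.218, -0.02]
contact_force: [-0.1, 0.0, 0.0]
finger_gap: 0.0003
gripper_force: 0.0
```

Run:
```python
from h import *
o=readout.get_obs();print(o["joint_pos"],o["eef_pos"],R.from_quat(o["tcp_rot"]).as_matrix()[:,1:])
f=eyes.grab_frame("side");c=f["img"][154:284,147:367]
cv2.imwrite("pics/s3.png",cv2.resize(c[:,:,::-1],None,fx=3.6,fy=3.6,interpolation=cv2.INTER_CUBIC))
```

```text
[ 0.34516033 -0.29432526  2.52749377 -0.14768262  0.47612186  1.84340553] [0.41715305 0.15153003 0.07812727] [[ 0.18768214  0.41995878]
 [-0.98222931  0.07932826]
 [ 0.00099575 -0.9040695 ]]
```

View pics/s3.png

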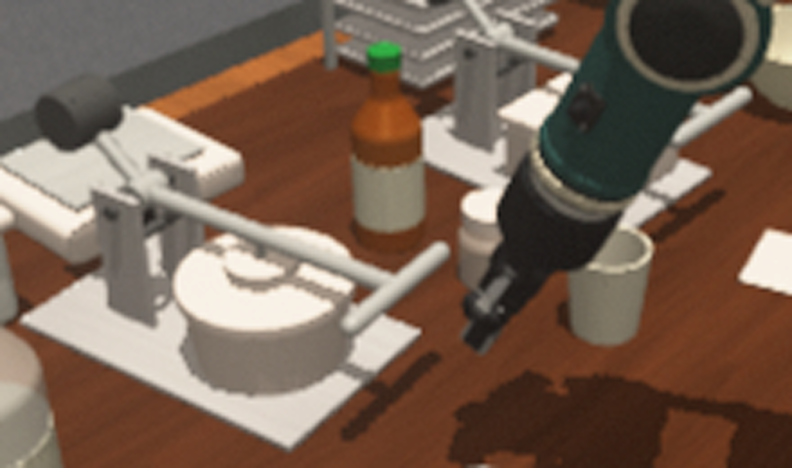

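The tip stands about 50 mm in front of the bar and below its height, centred to within about 14 mm sideways. Now I'll slide under it slowly.

drive_tool(
  moves=[
    [0.01, 0.013, -0.002, 0, 0, 0, 1],
    [0.02, 0.019, -0.002, 0, 0, 0, 1],
    [0.03, 0.021, -0.002, 0, 0, 0, 1],
    [0.04, 0.022, -0.002, 0, 0, 0, 1],
    [0.048, 0.023, -0.002, 0, 0, 0, 1],
    [0.048, 0.023, -0.002, 0, 0, 0, 1],
  ],
)

```text
time_s: 4.7
eef_pos: [0.4636, 0.1736, 0.0733]
tcp_rot: [0.972, 0.092, 0.216, -0.02]
contact_force: [0.7, 0.0, 0.0]
finger_gap: -0.0003
gripper_force: 0.0
```

Run:
```python
from h import *
f=eyes.grab_frame("side");c=f["img"][154:284,147:367]
cv2.imwrite("pics/s4.png",cv2.resize(c[:,:,::-1],None,fx=3.6,fy=3.6,interpolation=cv2.INTER_CUBIC))
```

```text
(no output)
```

View pics/s4.png

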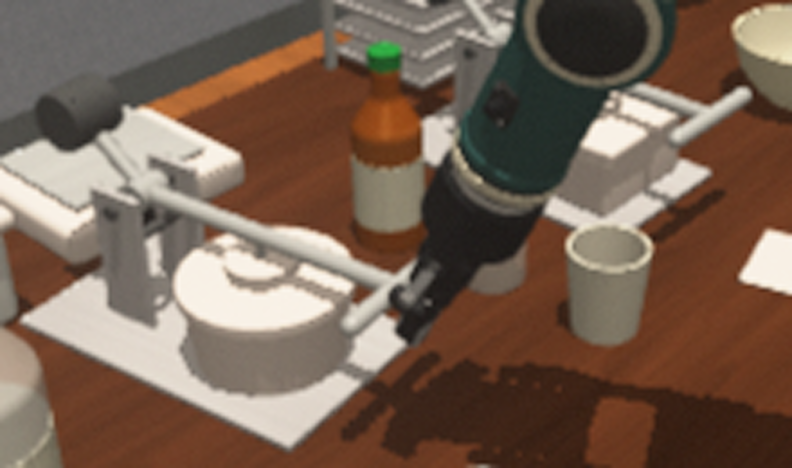

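The finger is just in front of the bar with its tip below it; there is no contact yet. I'll nudge forward and up.

drive_tool(
  moves=[
    [0.005, 0.001, 0.002, 0, 0, 0, 1],
    [0.01, 0.002, 0.005, 0, 0, 0, 1],
    [0.012, 0.002, 0.01, 0, 0, 0, 1],
    [0.012, 0.002, 0.015, 0, 0, 0, 1],
    [0.012, 0.002, 0.015, 0, 0, 0, 1],
  ],
)

```text
time_s: 5.38
eef_pos: [0.4683, 0.1742, 0.0834]
tcp_rot: [0.973, 0.092, 0.209, -0.018]
contact_force: [-14.1, 2.3, -1.4]
finger_gap: 0.0001
gripper_force: 4.7
```

Contact made: about 14 N, mostly horizontal, so the finger is too steep. I'll back off, tilt 12° more and hook further under before lifting.

drive_tool(
  moves=[
    [-0.014, -0.003, -0.008, 0, 0, 0, 1],
    [-0.022, -0.004, -0.014, 0, 0, 0, 1],
    [-0.022, -0.004, -0.014, 1.2, -6, 0, 1],
    [-0.022, -0.004, -0.014, 2.2, -11.8, 0, 1],
    [-0.016, -0.003, -0.014, 2.2, -11.8, 0, 1],
    [-0.01, -0.002, -0.014, 2.2, -11.8, 0, 1],
    [-0.005, -0.001, -0.014, 2.2, -11.8, 0, 1],
    [-0.003, 0, -0.014, 2.2, -11.8, 0, 1],
    [-0.003, 0, -0.014, 2.2, -11.8, 0, 1],
  ],
)

```text
time_s: 6.5
eef_pos: [0.4723, 0.1758, 0.0744]
tcp_rot: [0.944, 0.089, 0.316, -0.029]
contact_force: [-0.2, 0.3, -0.2]
finger_gap: -0.0002
gripper_force: 0.0
```

Run:
```python
from h import *
o=readout.get_obs();print(o["joint_pos"],o["eef_pos"],R.from_quat(o["tcp_rot"]).as_matrix()[:,1:])
```

```text
[ 0.39271524 -0.19664267  2.55432993 -0.70450927  0.1932623   2.42880764] [0.47231488 0.1757855  0.07441462] [[ 0.18691232  0.59201988]
 [-0.98237337  0.11059363]
 [ 0.00251983 -0.79829913]]
```

drive_tool(
  moves=[
    [0.002, 0, 0.006, 0, 0, 0, 1],
    [0.003, 0, 0.015, 0, 0, 0, 1],
    [0.004, 0.001, 0.028, 0, 0, 0, 1],
    [0.006, 0.001, 0.041, 0, 0, 0, 1],
    [0.009, 0.001, 0.054, 0, 0, 0, 1],
    [0.009, 0.001, 0.054, 0, 0, 0, 1],
  ],
)

```text
time_s: 7.25
eef_pos: [0.4804, 0.1765, 0.1281]
tcp_rot: [0.944, 0.089, 0.316, -0.029]
contact_force: [-3.7, -0.5, -0.4]
finger_gap: -0.0003
gripper_force: 1.4
```

Run:
```python
from h import *
o=readout.get_obs();print(o["joint_pos"],o["eef_pos"],R.from_quat(o["tcp_rot"]).as_matrix()[:,1:])
f=eyes.grab_frame("side");c=f["img"][154:284,147:367]
cv2.imwrite("pics/s5.png",cv2.resize(c[:,:,::-1],None,fx=3.6,fy=3.6,interpolation=cv2.INTER_CUBIC))
```

```text
[ 0.38482679 -0.29633909  2.49904227 -0.38407694  0.32541325  2.09321701] [0.48036622 0.17648428 0.128145  ] [[ 0.18661518  0.59132959]
 [-0.98242979  0.11025513]
 [ 0.00254507 -0.79885739]]
```

View pics/s5.png

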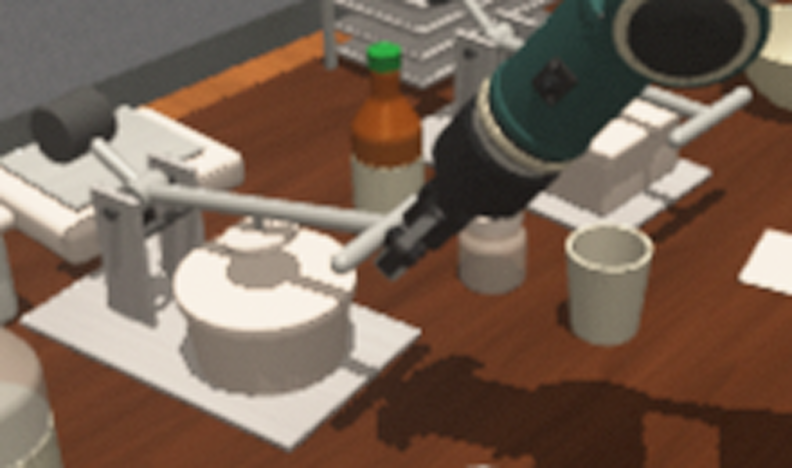

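The round arm is up by about 0.2 rad, with the crossbar resting on the fingers and the tub undisturbed. I'll carry on along the arc.

drive_tool(
  moves=[
    [0.004, 0.001, 0.012, 0, 0, 0, 1],
    [0.007, 0.001, 0.024, 0, 0, 0, 1],
    [0.012, 0.002, 0.036, 0, 0, 0, 1],
    [0.018, 0.003, 0.047, 0, 0, 0, 1],
    [0.022, 0.004, 0.059, 0, 0, 0, 1],
    [0.028, 0.005, 0.07, 0, 0, 0, 1],
    [0.034, 0.006, 0.081, 0, 0, 0, 1],
    [0.042, 0.008, 0.091, 0, 0, 0, 1],
    [0.049, 0.009, 0.101, 0, 0, 0, 1],
    [0.057, 0.011, 0.111, 0, 0, 0, 1],
  ],
)

```text
time_s: 8.55
eef_pos: [0.5385, 0.1878, 0.2399]
tcp_rot: [0.944, 0.09, 0.316, -0.029]
contact_force: [0.1, 0.1, 0.0]
finger_gap: -0.0001
gripper_force: 0.0
```

Run:
```python
from h import *
f=eyes.grab_frame("side");c=f["img"][84:284,127:387]
cv2.imwrite("pics/s6.png",cv2.resize(c[:,:,::-1],None,fx=3,fy=3,interpolation=cv2.INTER_CUBIC))
```

```text
(no output)
```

View pics/s6.png

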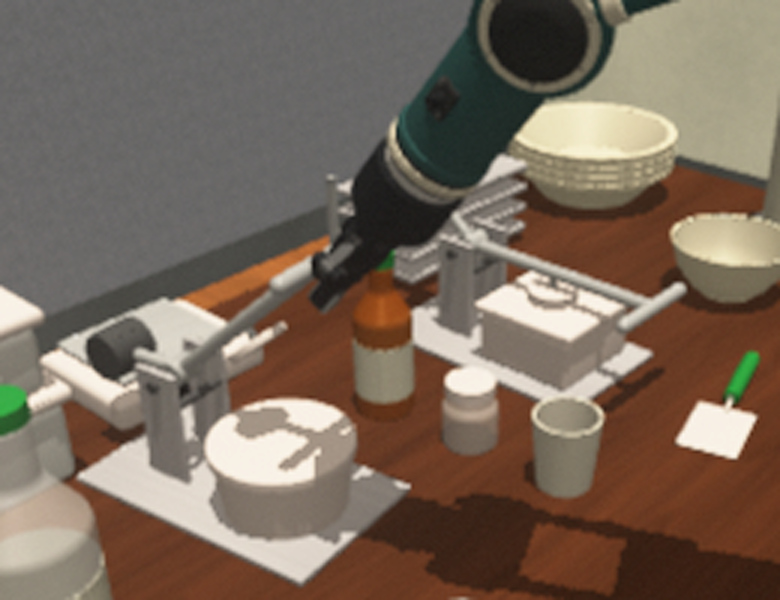

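The arm is around 0.75 rad with its crossbar just ahead of the fingers. I'll push on past the balance point.

drive_tool(
  moves=[
    [0.009, 0.002, 0.009, 0, 0, 0, 1],
    [0.017, 0.003, 0.018, 0, 0, 0, 1],
    [0.026, 0.005, 0.027, 0, 0, 0, 1],
    [0.036, 0.007, 0.035, 0, 0, 0, 1],
    [0.046, 0.009, 0.042, 0, 0, 0, 1],
    [0.056, 0.01, 0.049, 0, 0, 0, 1],
    [0.067, 0.012, 0.056, 0, 0, 0, 1],
    [0.077, 0.014, 0.062, 0, 0, 0, 1],
    [0.087, 0.016, 0.067, 0, 0, 0, 1],
    [0.087, 0.016, 0.067, 0, 0, 0, 1],
  ],
)

```text
time_s: 9.85
eef_pos: [0.6258, 0.2039, 0.3069]
tcp_rot: [0.944, 0.089, 0.317, -0.029]
contact_force: [0.4, 1.0, 1.0]
finger_gap: -0.0
gripper_force: 0.0
```

drive_tool(
  moves=[
    [-0.02, -0.004, 0.02, 0, 0, 0, 1],
    [-0.05, -0.01, 0.05, 0, 0, 0, 1],
    [-0.09, -0.02, 0.08, 0, 0, 0, 1],
    [-0.13, -0.03, 0.1, 0, 0, 0, 1],
    [-0.13, -0.03, 0.1, 0, 0, 0, 1],
    [-0.13, -0.03, 0.1, 0, 0, 0, 1],
    [-0.13, -0.03, 0.1, 0, 0, 0, 1],
    [-0.13, -0.03, 0.1, 0, 0, 0, 1],
  ],
)

```text
time_s: 10.85
eef_pos: [0.4952, 0.1737, 0.4046]
tcp_rot: [0.944, 0.09, 0.315, -0.028]
contact_force: [-0.2, -0.4, 0.1]
finger_gap: -0.0003
gripper_force: 0.0
```

Run:
```python
from h import *
f=eyes.grab_frame("side");cv2.imwrite("pics/s7.png",cv2.resize(f["img"][:,:,::-1],(800,600)))
```

```text
(no output)
```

View pics/s7.png

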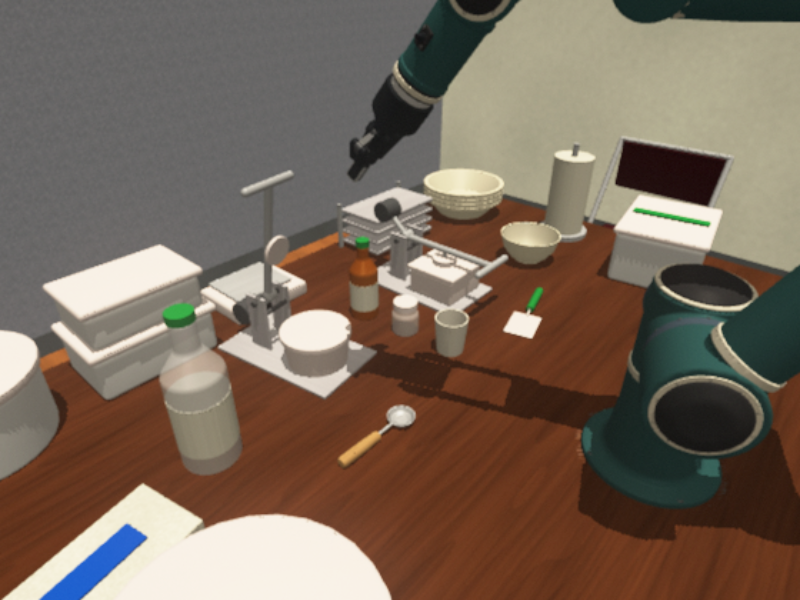

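The round arm stands upright on its back stop, with its crossbar at about (268,182). The square arm is down, nothing else has moved, and the gripper is clear.

```bash
python3 -c "
from workcell import sign_off
print(sign_off())"
```

```text
the job is handed in; nothing more can be done
None
```

The round tub's arm was pushed up past its balance point and stays raised on its back stop, the square box's arm is down, the last picture shows nothing else moved, and the job is handed in (no verdict was returned).

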